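# Stir a brass valve cap round the polishing bowl

## Task

Take the red-handled stirring paddle off its rack and use it to stir the beads in the polishing bowl anticlockwise (seen from above): push the brass valve cap along the trough until it reaches the yellow mark, then carry it one whole further lap, anticlockwise, and leave it lying at the mark. Then hang the paddle back upright in the empty slot of the rack and let go. Touch the cap and the beads only with the paddle, keep them all in the bowl, and leave the brush, bottle, mouthpiece, jar and screwdriver where they are.

Things in the scene. Friction and masses are not known exactly. Their poses are not given: they have to be found in the camera images.
- bowl: Dark steel bowl, fixed, 180 mm outer diameter, 45 mm high; origin: centre of underside. A blue centre column (radius 42 mm, top 42 mm, steel disc on it to 46 mm) leaves a ring trough, radius 42 to 84 mm, floor 10 mm above the bench. Yellow rim tab (out to radius 110 mm) and column stripe at its +x side: the mark. At the start 45 degrees either side of the mark are free of beads. Any yaw.
- mark (a point): the mark: point on the trough's mid circle (radius 63 mm), on its floor, beside the yellow tab
- quarter1 (a point): the like point a quarter turn anticlockwise from the mark (seen from above)
- quarter2 (a point): the like point straight across the bowl from the mark
- quarter3 (a point): the like point three quarters of a turn anticlockwise from the mark
- valve_cap: brass valve cap, a squat cylinder of 28 mm diameter and 22 mm height with a dark ring on top, about 45 g, standing in the trough among the beads; very smooth (friction about 0.1), it slides when pushed and stops at once when not. The trough is too narrow for the rod to slip past it or a bead, so a rod led round the trough's middle drives them all before it. Origin: centre of underside
- rack: Fixed rack, yaw within 0.5 rad, on either side of the bench; origin: centre of underside. Wooden foot 110 x 190 mm and back; aluminium plate 10 mm thick, 190 mm wide, top 110 mm above the bench, x = -30 to +40 mm, with two U-shaped slots 30 mm wide, 90 mm apart, open to the rack's -x side and ending at x = +15 mm.
- slot_left (a point): middle of the slot on the rack's +y side, at the plate's top
- slot_right (a point): middle of the slot on the rack's -y side, at the plate's top
- paddle: Paddle, 126 mm tall, 0.09 to 0.14 kg, hanging upright in a slot. From below: round wooden rod, 20 mm diameter, 70 mm long; black collar, 60 mm diameter, 6 mm thick, resting on the plate; square red handle 24 x 24 x 50 mm, faces along x and y, nearly parallel to the rack's. Origin: rod's lower end, z up. Lift it straight up, or draw it out of the open slot.
- paddle_grip (a point): point inside the red handle to grip at, 95 mm above the paddle's lower end (19 mm above the collar's top). The handle easily pivots between finger pads when the rod is pushed sideways; with the fingers open only about 45 mm, lowered until their tips rest firmly on the collar, then closed hard (50 N or more), it stays straight.
- brush: Brush of the same shape as the paddle with a dark wooden handle (24 mm square, top 166 mm above the bench), hanging in the other slot; its rod is 8 to 18 mm thick. Leave it there. Origin at its lower end.
- bottle: amber polish bottle, upright, 60 mm diameter, 200 mm high, 0.45 kg, loose, standing between bowl and rack; origin at the centre of its underside
- mouthpiece: silver mouthpiece standing on its wide end, 28 mm diameter, 82 mm high, loose, on the robot's side of the work; origin at the centre of its underside
- jar: white jar with a blue lid, 52 mm diameter, 55 mm high, loose, on the robot's side of the work; origin at the centre of its underside
- screwdriver: red screwdriver, 180 mm long, lying beyond the bowl and rack along the bench's y direction; origin about its middle, underneath
- bead0: white glazed ceramic polishing bead, a squat cylinder of 28 mm diameter and 22 mm height, about 30 g, standing in the trough, smooth like the cap; origin at the centre of its underside
- bead1: white glazed ceramic polishing bead, a squat cylinder of 28 mm diameter and 22 mm height, about 30 g, standing in the trough, smooth like the cap; origin at the centre of its underside
- bead2: white glazed ceramic polishing bead, a squat cylinder of 28 mm diameter and 22 mm height, about 30 g, standing in the trough, smooth like the cap; origin at the centre of its underside
- bead3: white glazed ceramic polishing bead, a squat cylinder of 28 mm diameter and 22 mm height, about 30 g, standing in the trough, smooth like the cap; origin at the centre of its underside
Things that resemble listed ones, but are neither listed nor needed, are in the scene too. Leave any green or turquoise look-alike of the paddle alone.

How it is judged:
On the way, in this order (a step that is already met when the one before it is completed fails the run):
1. the valve cap has been pushed to the yellow mark (horizontal distance between valve_cap and mark below 0.03 m), for 0.05 s.
2. then a quarter lap on, anticlockwise (horizontal distance between valve_cap and quarter1 below 0.03 m), for 0.05 s.
3. then half a lap on (horizontal distance between valve_cap and quarter2 below 0.03 m), for 0.05 s.
4. then three quarters of a lap on (horizontal distance between valve_cap and quarter3 below 0.03 m), for 0.05 s.
5. then back at the mark after the whole lap (horizontal distance between valve_cap and mark below 0.03 m), for 0.05 s.
At the end, for the whole second after the job is handed in: After its lap the valve cap rests within 30 mm of the mark; it and all beads are in the bowl, within 85 mm of its axis and below 35 mm height; the paddle hangs still by its collar within 20 mm of a slot's middle, upright within 0.1 rad (horizontal distance between valve_cap and mark below 0.03 m and linear speed of valve_cap below 0.01 m/s and (horizontal distance between paddle and slot_left below 0.02 m or horizontal distance between paddle and slot_right below 0.02 m) and height (world z) of paddle between 0.035 and 0.047 m and angle between paddle's own z axis and vertical below 0.1 rad and linear speed of paddle below 0.02 m/s and horizontal distance between each of valve_cap, bead0, bead1, bead2, bead3 and bowl below 0.085 m and height (world z) of each of valve_cap, bead0, bead1, bead2, bead3 below 0.035 m); the robot touches nothing.
It fails at once if the brush, bottle, mouthpiece, jar or screwdriver is moved more than 20 mm (distance of any of bottle, mouthpiece, jar, screwdriver, brush from where it was at the start of the episode above 0.02 m).
It fails at once if the robot itself touches the cap or a bead (contact force between any of the fingers, the arm and valve_cap above 0.3 N or contact force between any of the fingers, the arm and bead0 above 0.3 N or contact force between any of the fingers, the arm and bead1 above 0.3 N or contact force between any of the fingers, the arm and bead2 above 0.3 N or contact force between any of the fingers, the arm and bead3 above 0.3 N).
It fails at once if the cap or a bead leaves the bowl (horizontal distance between any of valve_cap, bead0, bead1, bead2, bead3 and bowl above 0.1 m).
It also fails if it takes over 72 s, if anything falls off the work surface, if the arm or the gripper's body presses on something with over 40 N, if the wrist force passes 120 N, or if a joint passes its speed limit or range.

## Robot

A 6-joint arm with a two-finger parallel gripper is mounted at the origin on the work surface. World frame = base frame: x ahead of the robot, y to its left, z up, the work surface at z = 0. Lengths are in m, angles in rad, forces in N, time in s.
With the tool pointing down it reaches from about 0.35 to 0.975 m from the base axis. Payload 4.9 kg.
Tool frame: the origin (TCP) lies at the very end of the fingers, on their centre line; the grasp point (between the pads) lies 19 mm behind it; z points along the fingers, y is the line along which they close (so a half turn about z gives the same grasp; the last joint's range is limited). The gripper opens to 85 mm and grips with 20 to 120 N. Pads are 22 mm wide; open, the fingers measure 114 mm over their backs; the gripper's body (76 mm by 85 mm) begins 54 mm behind the grasp point. The pads swing forward as they close: fully open they stand 13 mm farther back than shut.
Start: joints at [1.213, 0.053, 1.613, -0, 1.476, -0.119], TCP at [0.148, 0.607, 0.231] pointing down, gripper open.
Joint ranges: [-3.01, 3.01], [-1.01, 2.22], [0.06, 2.58], [-1.02, 4.17], [0.09, 2.62], [-3.14, 3.14]. Speed limits (rad/s): [2.57, 2.57, 3.14, 3.14, 3.14, 3.14].

## Interface

Orientations are given as a unit quaternion [w, x, y, z].
In Python, from plant import manip gives the robot as it stands.
- The arm moves only by the tool send_rows, never from a script. Its argument "increments" is a list of rows, each an object of numbers: "claw": the closure, from -1 (fully open) to 1 (shut); "dx", "dy", "dz": the shift along the tool's x, y, z in units of 0.5 m (1.0 is 0.5 m); "yaw": the turn about the tool's z in units of 1.5 rad (1.0 is 1.5 rad). A call has 1 to 20 rows; each row is the pose to reach, as a shift and turn from the pose commanded when the call began, along the tool's axes at that moment; what a row does not reach only later rows make up. A row lasts 1/8 s, in which the tool goes at most 62.5 mm and 10.7 degrees, less where a joint would pass 70% of its speed; a pose out of reach is approached as far as the arm can. A call with a number of a shift or a turn outside -1 to 1 is refused whole. A call with a gripper value outside its range is refused whole. The fingers move at their own pace and stop on an object; the grip force is fixed at half the most. Time passes only in rows, so rows that repeat a pose let the fingers close. It gives the time, the measured TCP pose, the force, the opening and the grip force at its end, in the units of the state.
- manip.state(): the state, without advancing time (a new reading comes with each control period).
- manip.grab_frame(name): name is "side" or "top"; returns the picture (400x640x3 uint8, red, green, blue); there is no depth.
- manip.camera_params(name): a dict with "camera_matrix" (3x3 intrinsics, pixels), "k1" (the pictures are not rectified: a ray, as slopes to the right and down, at radius r is drawn at 1 + k1 r^2 times it, then the intrinsics apply), "extrinsics" (4x4, takes a point from world to camera coordinates). Camera axes: x right, y down, z forward; pixel columns grow to the right and rows downward; lengths in m; the calibration is good to about 2 mm. A picture is of the moment at which its call begins. camera_params takes no time and is no camera call.
- manip.job_done(): hands the job in; it is judged then, once.
The state is a dict: "time": time; "joint_pos": joint angles; "joint_vel": joint speeds; "joint_efforts": joint torques, N m; "tool_pos": TCP position; "tool_rot": TCP orientation; "contact_force": force on the tool from outside, world axes, zero at the start; "ft_torque": the same for the moment, N m; "gripper_width": opening from 0.0 (shut) to 1.0 (fully open); "grasp_force": force on a finger pad.
Only numpy, scipy, OpenCV 4.12 (cv2) and the standard library are available. Lean on these libraries where they do the work, as an engineer would, in place of code of your own. Each camera call takes 0.05 s, during which the arm holds its last target. There are 200 camera calls.

## Working session

There is one attempt and no reset: what is moved stays moved. The work goes in short steps, Python scripts to look and compute and a tool call to move; the robot and the scene stay as the last step left them, time stands still between calls to the robot, and variables do not carry over. Pictures are saved under pics/ and viewed, at most 10 in all, crops included, and the job is handed in when it is done.

Besides the shell and the picture viewer there is one more tool, called after "Emit:" by a JSON object that holds its "api" and its "payload", one argument or row to a line. send_rows: Moves the arm, as the interface text tells. Shifts and turns lie within -1 to 1; 1 stands for 0.5 m of shift or 1.5 rad of turn. Its arguments: {"type":"object","properties":{"increments":{"type":"array","items":{"type":"object","properties":{"claw":{"type":"number"},"dx":{"type":"number"},"dy":{"type":"number"},"dz":{"type":"number"},"yaw":{"type":"number"}}}}},"required":["increments"]}

```bash
ls; mkdir -p pics
cat > h.py <<'E'
import numpy as np, cv2
from plant import manip
def ray(n,u,v):
    p=manip.camera_params(n);K=np.array(p["camera_matrix"]);T=np.array(p["extrinsics"])
    d=np.array([(u-K[0,2])/K[0,0],(v-K[1,2])/K[1,1]]);s=d.copy()
    for _ in range(30): s=d/(1+p["k1"]*(s@s))
    R=T[:3,:3]; return -R.T@T[:3,3], R.T@np.array([s[0],s[1],1])
def at(n,u,v,z):
    o,d=ray(n,u,v); return o+d*(z-o[2])/d[2]
def tri(a,b):
    A=np.zeros((3,3));y=np.zeros(3)
    for n,u,v in (a,b):
        o,d=ray(n,u,v);d=d/np.linalg.norm(d);M=np.eye(3)-np.outer(d,d);A+=M;y+=M@o
    return np.linalg.solve(A,y)
def proj(n,X):
    p=manip.camera_params(n);T=np.array(p["extrinsics"]);c=T[:3,:3]@np.array(X)+T[:3,3];s=c[:2]/c[2]
    s=s*(1+p["k1"]*(s@s));K=np.array(p["camera_matrix"]);return K[0,0]*s[0]+K[0,2],K[1,1]*s[1]+K[1,2]
def snap(n,f):
    im=manip.grab_frame(n);cv2.imwrite("pics/"+f,im[:,:,::-1]);return im
E
python3 -c "
from h import *
snap('top','t0.png');snap('side','s0.png')
for n in('top','side'):print(manip.camera_params(n))
print(manip.state())"
```

```text
pics
{'camera_matrix': array([[482.39998303,   0.        , 314.84650736],
       [  0.        , 482.39998303, 188.76977202],
       [  0.        ,   0.        ,   1.        ]]), 'k1': -0.011667753928780389, 'extrinsics': array([[-2.47453935e-02, -9.99691320e-01, -2.22045472e-03,
        -5.86111280e-02],
       [-9.91766698e-01,  2.48282723e-02, -1.25627920e-01,
         5.45986878e-01],
       [ 1.25644271e-01, -9.06539275e-04, -9.92074944e-01,
         1.05360004e+00],
       [ 0.00000000e+00,  0.00000000e+00,  0.00000000e+00,
         1.00000000e+00]])}
{'camera_matrix': array([[423.27688017,   0.        , 322.17258412],
       [  0.        , 423.27688017, 198.0496611 ],
       [  0.        ,   0.        ,   1.        ]]), 'k1': -0.11010903455306323, 'extrinsics': array([[-0.99852251, -0.05148025,  0.01739473,  0.53580825],
       [-0.04337425,  0.56225826, -0.82582342,  0.15603074],
       [ 0.03273326, -0.82535776, -0.56366045,  0.90646024],
       [ 0.        ,  0.        ,  0.        ,  1.        ]])}
{'time': 0.1, 'joint_pos': array([ 1.21304675e+00,  5.32837244e-02,  1.61415936e+00,  4.53852682e-06,
        1.47600755e+00, -1.18989078e-01]), 'joint_vel': array([ 0.00070952, -0.00126773, -0.00336336, -0.00045101,  0.00042706,
        0.00171978]), 'joint_efforts': array([-1.44670885e-03, -3.94904387e+01, -3.71362674e+01, -2.45443134e-04,
        3.96586998e-03, -3.25968799e-07]), 'tool_pos': array([0.1476035 , 0.60673756, 0.23018878]), 'tool_rot': array([-2.21546139e-04,  1.19097052e-01,  9.92882183e-01, -9.02186840e-04]), 'contact_force': array([ 0.06911462, -0.16565727,  0.266557  ]), 'ft_torque': array([ 0.00054592,  0.03283029, -0.00651721]), 'grasp_force': 0.0, 'gripper_width': 1.0000844388133563}
```

View pics/t0.png

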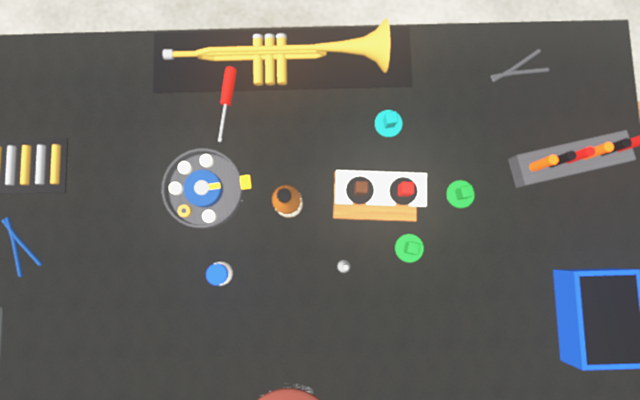

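View pics/s0.png

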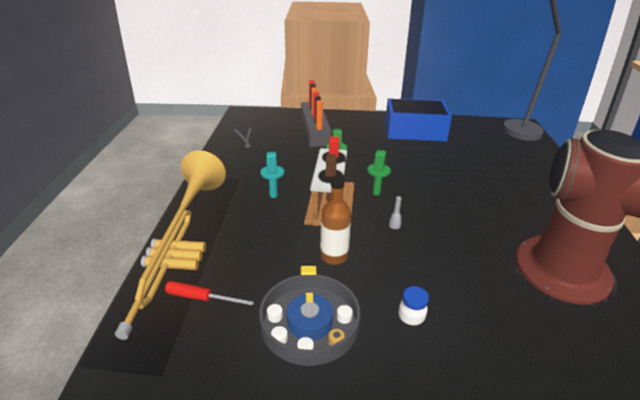

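The top view shows the bowl at about (201,187) with its mark tab at (246,182) and the cap at (183,211). The rack is on the right, with the paddle's red handle at (405,188) and the brush at (360,187). The side view shows the same layout, with the bottle standing between bowl and rack. I'll enlarge both views next.

```bash
python3 -c "
import cv2,numpy as np
t=cv2.imread('pics/t0.png');s=cv2.imread('pics/s0.png')
f=lambda im,x,y,w,h,k:cv2.resize(im[y:y+h,x:x+w],None,fx=k,fy=k,interpolation=cv2.INTER_CUBIC)
cv2.imwrite('pics/c1.png',f(t,150,140,130,100,6))
cv2.imwrite('pics/c2.png',f(t,325,160,110,70,7))
a=f(s,250,260,130,110,3);b=f(s,290,120,80,110,5)
a=cv2.copyMakeBorder(a,0,220,0,0,cv2.BORDER_CONSTANT)
cv2.imwrite('pics/c3.png',np.hstack([a,b]))
"
```

```text
(no output)
```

View pics/c1.png

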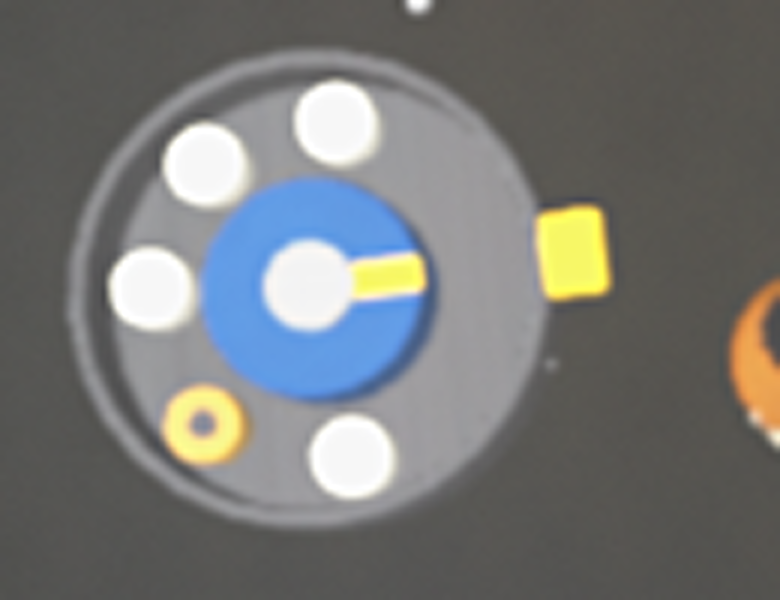

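View pics/c2.png

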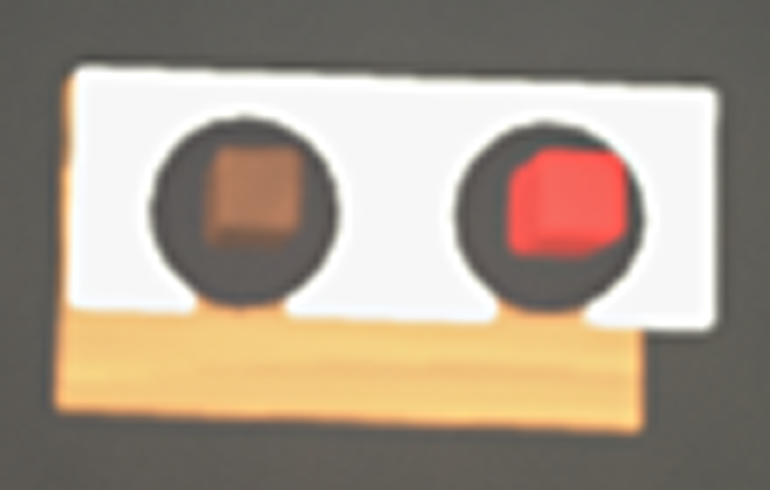

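View pics/c3.png

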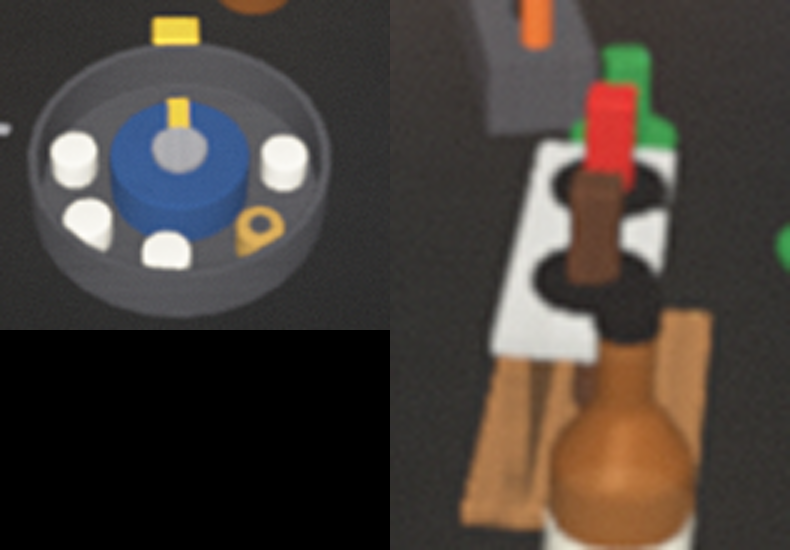

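The crops show the following.
- **Bowl crop (6x):** rim centre and disc at (308,287), tab at (573,253), stripe from (350,280) to (425,272), cap at (203,424).
- **Rack crop (7x):** red handle top at (584,198), its collar centre at (549,217), brush collar at (245,212), and slots open towards the robot.
- **Side crop:** disc at (180,149), red handle top at (612,89), collar at about (610,187).

```bash
cat > m.py <<'E'
from h import *
np.set_printoptions(precision=4,suppress=True)
T=lambda c,k,o:((c[0]+.5)/k-.5+o[0],(c[1]+.5)/k-.5+o[1])
b=lambda *c:('top',)+T(c,6,(150,140)); r=lambda *c:('top',)+T(c,7,(325,160))
sb=lambda *c:('side',)+T(c,3,(250,260)); sr=lambda x,y:('side',)+T((x-390,y),5,(290,120))
print('disc tri',tri(b(308,287),sb(180,149)),'z46',at(*b(308,287),.046),at(*sb(180,149),.046))
C=at(*b(308,288),.045)
print('tab tri',tri(b(573,253),sb(176,31)))
for n,p in(('tab',b(573,253)),('s1',b(350,280)),('s2',b(425,272))):
    d=at(*p,.045)-C;print(n,np.degrees(np.arctan2(d[1],d[0])),np.hypot(*d[:2]))
for n,p in(('cap',b(203,424)),('b',b(338,122)),('b',b(205,165)),('b',b(150,288)),('b',b(352,456))):
    d=at(*p,.032)-C;print(n,np.degrees(np.arctan2(d[1],d[0])),np.hypot(*d[:2]))
print('handle top tri',tri(r(584,198),sr(612,89)),at(*r(584,198),.166),at(*sr(612,89),.166))
print('collar tri',tri(r(549,217),sr(610,187)),at(*r(549,217),.116),at(*sr(610,187),.116),'brush',at(*r(245,212),.116))
P=[at(*r(*c),.11) for c in((72,65),(718,88),(716,330),(68,308))]
for p in P:print(p)
print('yaw',[np.degrees(np.arctan2(-(q-p)[0],-(q-p)[1]))*-1 for p,q in((P[0],P[1]),(P[3],P[2]))])
h=[at(*r(*c),.166) for c in((540,152),(626,152),(628,243),(540,247))];print('handle corners',np.array(h))
print('bottle top',at('top',285,192,.2),'cap side',at('side',337,181,.2))
E
python3 m.py
```

```text
disc tri [0.5514 0.1827 0.0444] z46 [0.5523 0.1822 0.046 ] [0.5502 0.1843 0.046 ]
tab tri [0.5615 0.0836 0.0451]
tab -83.83130514856036 0.09950321635108451
s1 -80.52118648718377 0.015883996414779594
s2 -83.56548773889452 0.04393673248117726
cap 139.04083417604983 0.06451769925195296
b -7.010605197786294 0.06559662749006394
b 40.448901706018425 0.06546304878622337
b 87.03561101038143 0.06290658410308712
b -167.54471079490884 0.06361768259115103
handle top tri [ 0.5241 -0.2561  0.1681] [ 0.5249 -0.2566  0.166 ] [ 0.5236 -0.2602  0.166 ]
collar tri [ 0.5244 -0.256   0.1134] [ 0.5256 -0.2556  0.116 ] [ 0.5227 -0.2507  0.116 ] brush [ 0.5294 -0.1652  0.116 ]
[ 0.576  -0.1153  0.11  ]
[ 0.5642 -0.3095  0.11  ]
[ 0.4912 -0.3049  0.11  ]
[ 0.5026 -0.1119  0.11  ]
yaw [np.float64(-3.4982506127046094), np.float64(-3.388433515360421)]
handle corners [[ 0.5383 -0.2447  0.166 ]
 [ 0.5377 -0.2691  0.166 ]
 [ 0.5118 -0.2684  0.166 ]
 [ 0.5113 -0.2434  0.166 ]]
bottle top [ 0.5186 -0.0149  0.2   ] cap side [ 0.5117 -0.0025  0.2   ]
```

```bash
cat > u.py <<'E'
import numpy as np
def units(th,frm,*tgts):
    t=np.radians(th);X=np.array([-np.sin(t),np.cos(t),0]);Y=np.array([np.cos(t),np.sin(t),0]);Z=np.array([0,0,-1])
    for g in tgts:
        d=np.array(g)-frm; print(np.round(np.array([d@X,d@Y,d@Z])/.5,3).tolist())
E
python3 -c "
from u import *
import numpy as np
th=np.degrees(np.arctan2(.972,.236));print(th,'yaw',-np.radians(87-th)/1.5)
units(th,[.148,.607,.231],[.42,.25,.34])
units(87,[.42,.25,.34],[.525,-.2,.34],)
units(87,[.525,-.2,.34],[.525,-.2562,.2],[.525,-.2562,.14])"
```

```text
76.35276166685597 yaw -0.12388624343861082
[-0.697, -0.565, -0.218]
[-0.257, -0.888, 0.0]
[-0.006, -0.112, 0.28]
[-0.006, -0.112, 0.4]
```

Emit:
{"api": "send_rows", "payload": {
  "increments": [
    {"dx": -0.05,"dy": -0.04,"dz": -0.12,"yaw": 0,"claw": -1},
    {"dx": -0.15,"dy": -0.12,"dz": -0.218,"yaw": -0.06,"claw": -1},
    {"dx": -0.697,"dy": -0.565,"dz": -0.218,"yaw": -0.124,"claw": -1},
    {"dx": -0.697,"dy": -0.565,"dz": -0.218,"yaw": -0.124,"claw": -1},
    {"dx": -0.697,"dy": -0.565,"dz": -0.218,"yaw": -0.124,"claw": -1},
    {"dx": -0.697,"dy": -0.565,"dz": -0.218,"yaw": -0.124,"claw": -1},
    {"dx": -0.697,"dy": -0.565,"dz": -0.218,"yaw": -0.124,"claw": -0.06},
    {"dx": -0.697,"dy": -0.565,"dz": -0.218,"yaw": -0.124,"claw": -0.06},
    {"dx": -0.697,"dy": -0.565,"dz": -0.218,"yaw": -0.124,"claw": -0.06},
    {"dx": -0.697,"dy": -0.565,"dz": -0.218,"yaw": -0.124,"claw": -0.06},
    {"dx": -0.697,"dy": -0.565,"dz": -0.218,"yaw": -0.124,"claw": -0.06},
    {"dx": -0.697,"dy": -0.565,"dz": -0.218,"yaw": -0.124,"claw": -0.06}
  ]
}}

```text
time: 1.6
tool_pos: [0.4189, 0.2514, 0.3402]
tool_rot: [-0.0, 0.025, 1.0, 0.0]
contact_force: [0.0, -0.1, -0.6]
gripper_width: 0.533
grasp_force: 0.0
```

Emit:
{"api": "send_rows", "payload": {
  "increments": [
    {"dx": -0.257,"dy": -0.888,"claw": -0.06},
    {"dx": -0.257,"dy": -0.888,"claw": -0.06},
    {"dx": -0.257,"dy": -0.888,"claw": -0.06},
    {"dx": -0.257,"dy": -0.888,"claw": -0.06},
    {"dx": -0.257,"dy": -0.888,"claw": -0.06},
    {"dx": -0.257,"dy": -0.888,"claw": -0.06},
    {"dx": -0.257,"dy": -0.888,"claw": -0.06},
    {"dx": -0.257,"dy": -0.888,"claw": -0.06},
    {"dx": -0.257,"dy": -0.888,"claw": -0.06},
    {"dx": -0.257,"dy": -0.888,"claw": -0.06}
  ]
}}

```text
invalid input
```

Emit:
{"api": "send_rows", "payload": {
  "increments": [
    {"dx": -0.006,"dy": -0.112,"dz": 0,"claw": -0.06},
    {"dx": -0.006,"dy": -0.112,"dz": 0.1,"claw": -0.06},
    {"dx": -0.006,"dy": -0.112,"dz": 0.2,"claw": -0.06},
    {"dx": -0.006,"dy": -0.112,"dz": 0.28,"claw": -0.06},
    {"dx": -0.006,"dy": -0.112,"dz": 0.32,"claw": -0.06},
    {"dx": -0.006,"dy": -0.112,"dz": 0.32,"claw": -0.06}
  ]
}}

```text
invalid input
```

```bash
python3 -c "
from h import *
t=snap('top','t1.png');s=snap('side','s1.png')
f=lambda im,x,y,w,h,k:cv2.resize(im[y:y+h,x:x+w],None,fx=k,fy=k,interpolation=cv2.INTER_CUBIC)
cv2.imwrite('pics/c4.png',np.hstack([f(t,330,130,100,120,4),f(s,290,60,100,120,4)])[:,:,::-1])
p=manip.state();print(p['tool_pos'],p['tool_rot'],p['contact_force'])"
```

```text
[0.41912937 0.25109977 0.34029044] [-1.19219847e-06  2.55245493e-02  9.99674196e-01  9.80225420e-06] [-0.78933241 -0.42410703 -0.25869859]
```

View pics/c4.png

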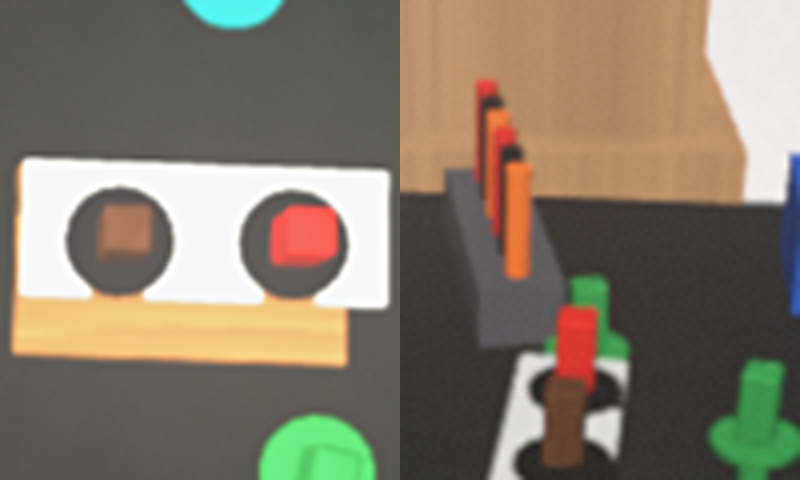

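The picture shows the rack untouched and the arm not yet there. Both moves were refused, probably because each row has to give all five numbers.

Emit:
{"api": "send_rows", "payload": {
  "increments": [
    {"dx": -0.257,"dy": -0.888,"dz": 0,"yaw": 0,"claw": -0.06},
    {"dx": -0.257,"dy": -0.888,"dz": 0,"yaw": 0,"claw": -0.06},
    {"dx": -0.257,"dy": -0.888,"dz": 0,"yaw": 0,"claw": -0.06},
    {"dx": -0.257,"dy": -0.888,"dz": 0,"yaw": 0,"claw": -0.06},
    {"dx": -0.257,"dy": -0.888,"dz": 0,"yaw": 0,"claw": -0.06},
    {"dx": -0.257,"dy": -0.888,"dz": 0,"yaw": 0,"claw": -0.06},
    {"dx": -0.257,"dy": -0.888,"dz": 0,"yaw": 0,"claw": -0.06},
    {"dx": -0.257,"dy": -0.888,"dz": 0,"yaw": 0,"claw": -0.06},
    {"dx": -0.257,"dy": -0.888,"dz": 0,"yaw": 0,"claw": -0.06},
    {"dx": -0.257,"dy": -0.888,"dz": 0,"yaw": 0,"claw": -0.06}
  ]
}}

```text
time: 2.95
tool_pos: [0.5246, -0.1984, 0.3405]
tool_rot: [0.0, 0.026, 1.0, 0.0]
contact_force: [0.1, 0.8, 0.5]
gripper_width: 0.533
grasp_force: 0.0
```

Emit:
{"api": "send_rows", "payload": {
  "increments": [
    {"dx": -0.006,"dy": -0.112,"dz": 0,"yaw": 0,"claw": -0.06},
    {"dx": -0.006,"dy": -0.112,"dz": 0.1,"yaw": 0,"claw": -0.06},
    {"dx": -0.006,"dy": -0.112,"dz": 0.2,"yaw": 0,"claw": -0.06},
    {"dx": -0.006,"dy": -0.112,"dz": 0.28,"yaw": 0,"claw": -0.06},
    {"dx": -0.006,"dy": -0.112,"dz": 0.32,"yaw": 0,"claw": -0.06},
    {"dx": -0.006,"dy": -0.112,"dz": 0.32,"yaw": 0,"claw": -0.06}
  ]
}}

```text
time: 3.7
tool_pos: [0.5242, -0.2545, 0.1794]
tool_rot: [-0.001, 0.026, 1.0, 0.001]
contact_force: [0.1, 0.1, 0.4]
gripper_width: 0.528
grasp_force: 0.0
```

```bash
python3 -c "
from h import *
t=snap('top','t2.png');s=snap('side','s2.png')
f=lambda im,x,y,w,h,k:cv2.resize(im[y:y+h,x:x+w],None,fx=k,fy=k,interpolation=cv2.INTER_CUBIC)
cv2.imwrite('pics/c5.png',np.hstack([f(t,330,130,100,120,4),f(s,290,60,100,120,4)])[:,:,::-1])
p=manip.state();print(p['tool_pos'],p['tool_rot'],p['contact_force'])"
```

```text
[ 0.52568029 -0.2559813   0.18256341] [ 1.40914545e-03  2.59742830e-02  9.99661251e-01 -8.57374492e-04] [ 0.47605141 -0.10024798 -0.37411041]
```

View pics/c5.png

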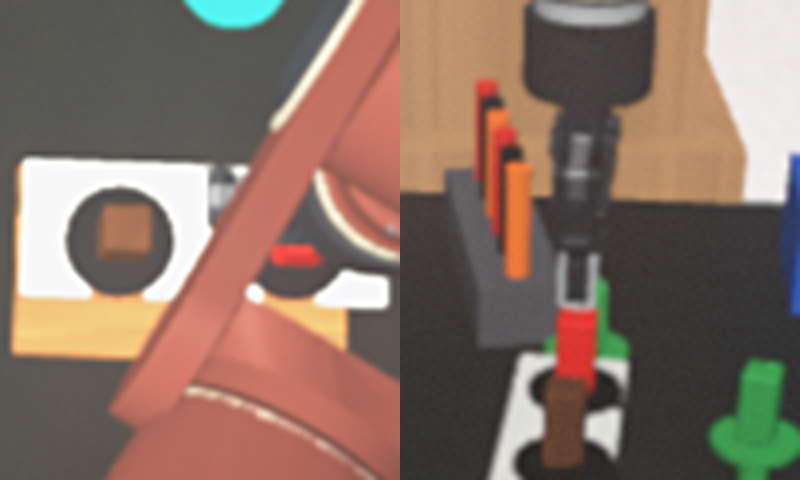

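The gripper is centred over the red handle: in the side crop the fingers are at (577,280) and the handle at (577,345). Lowering now.

Emit:
{"api": "send_rows", "payload": {
  "increments": [
    {"dx": 0,"dy": 0,"dz": 0.04,"yaw": 0,"claw": -0.06},
    {"dx": 0,"dy": 0,"dz": 0.08,"yaw": 0,"claw": -0.06},
    {"dx": 0,"dy": 0,"dz": 0.11,"yaw": 0,"claw": -0.06},
    {"dx": 0,"dy": 0,"dz": 0.12,"yaw": 0,"claw": -0.06},
    {"dx": 0,"dy": 0,"dz": 0.12,"yaw": 0,"claw": -0.06}
  ]
}}

```text
time: 4.42
tool_pos: [0.5243, -0.2558, 0.1197]
tool_rot: [-0.0, 0.026, 1.0, 0.0]
contact_force: [0.6, 0.6, 0.6]
gripper_width: 0.525
grasp_force: 0.0
```

Emit:
{"api": "send_rows", "payload": {
  "increments": [
    {"dx": 0,"dy": 0,"dz": 0.006,"yaw": 0,"claw": -0.06},
    {"dx": 0,"dy": 0,"dz": 0.01,"yaw": 0,"claw": -0.06},
    {"dx": 0,"dy": 0,"dz": 0.01,"yaw": 0,"claw": -0.06}
  ]
}}

```text
time: 4.8
tool_pos: [0.5246, -0.2559, 0.1154]
tool_rot: [0.0, 0.026, 1.0, -0.0]
contact_force: [-0.7, 0.2, 0.6]
gripper_width: 0.527
grasp_force: 0.0
```

Emit:
{"api": "send_rows", "payload": {
  "increments": [
    {"dx": 0,"dy": 0,"dz": 0.004,"yaw": 0,"claw": -0.06},
    {"dx": 0,"dy": 0,"dz": 0.006,"yaw": 0,"claw": -0.06},
    {"dx": 0,"dy": 0,"dz": 0.006,"yaw": 0,"claw": -0.06}
  ]
}}

```text
time: 5.18
tool_pos: [0.5248, -0.2561, 0.1138]
tool_rot: [0.0, 0.026, 1.0, -0.0]
contact_force: [-3.0, 1.0, 5.4]
gripper_width: 0.535
grasp_force: 3.0
```

Emit:
{"api": "send_rows", "payload": {
  "increments": [
    {"dx": 0,"dy": 0,"dz": 0.003,"yaw": 0,"claw": -0.06},
    {"dx": 0,"dy": 0,"dz": 0.003,"yaw": 0,"claw": -0.06}
  ]
}}

```text
time: 5.42
tool_pos: [0.5249, -0.2561, 0.1137]
tool_rot: [-0.0, 0.026, 1.0, -0.0]
contact_force: [-5.7, 3.1, 12.9]
gripper_width: 0.532
grasp_force: 6.3
```

Emit:
{"api": "send_rows", "payload": {
  "increments": [
    {"dx": 0,"dy": 0,"dz": 0,"yaw": 0,"claw": 1},
    {"dx": 0,"dy": 0,"dz": 0,"yaw": 0,"claw": 1},
    {"dx": 0,"dy": 0,"dz": 0,"yaw": 0,"claw": 1},
    {"dx": 0,"dy": 0,"dz": 0,"yaw": 0,"claw": 1},
    {"dx": 0,"dy": 0,"dz": 0,"yaw": 0,"claw": 1},
    {"dx": 0,"dy": 0,"dz": 0,"yaw": 0,"claw": 1}
  ]
}}

```text
time: 6.18
tool_pos: [0.5273, -0.2565, 0.116]
tool_rot: [0.003, 0.026, 1.0, -0.001]
contact_force: [-2.4, 4.0, 17.1]
gripper_width: 0.269
grasp_force: 69.0
```

Emit:
{"api": "send_rows", "payload": {
  "increments": [
    {"dx": 0,"dy": 0,"dz": -0.03,"yaw": 0,"claw": 1},
    {"dx": 0,"dy": 0,"dz": -0.08,"yaw": 0,"claw": 1},
    {"dx": 0,"dy": 0,"dz": -0.16,"yaw": 0,"claw": 1},
    {"dx": 0,"dy": 0,"dz": -0.26,"yaw": 0,"claw": 1},
    {"dx": 0,"dy": 0,"dz": -0.36,"yaw": 0,"claw": 1},
    {"dx": 0,"dy": 0,"dz": -0.44,"yaw": 0,"claw": 1},
    {"dx": 0,"dy": 0,"dz": -0.46,"yaw": 0,"claw": 1},
    {"dx": 0,"dy": 0,"dz": -0.46,"yaw": 0,"claw": 1}
  ]
}}

```text
time: 7.18
tool_pos: [0.5244, -0.2559, 0.34]
tool_rot: [-0.0, 0.026, 1.0, 0.0]
contact_force: [0.1, -0.7, -1.8]
gripper_width: 0.273
grasp_force: 66.0
```

```bash
python3 -c "
from h import *
from u import units
t=snap('top','t3.png');s=snap('side','s3.png')
p=manip.state();print(p['tool_pos'],p['tool_rot'],p['contact_force'],p['gripper_width'])
cv2.imwrite('pics/c6.png',cv2.resize(s[20:220,240:400],None,fx=3,fy=3,interpolation=cv2.INTER_CUBIC)[:,:,::-1])
C=np.array([.5515,.1825]);a=np.radians(-83.7+28);e=C+.063*np.array([np.cos(a),np.sin(a)]);print(e)
units(87.05,[.525,-.2562,.3405],[.49,-.02,.35],[*e,.35])"
```

```text
[ 0.52380575 -0.25547597  0.33777308] [-0.00191426  0.02642271  0.99964836  0.00115767] [-0.49693417  0.47101078 -1.51625437] 0.2715587175425917
[0.58700214 0.13045581]
[0.094, 0.468, -0.019]
[-0.084, 0.779, -0.019]
```

View pics/c6.png

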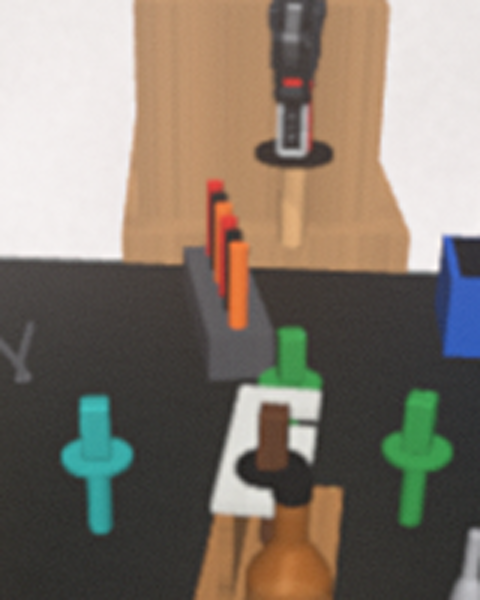

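The paddle hangs straight in the grip: collar at crop (294,152), rod end at (291,244). Next I carry it over the bowl at height.

Emit:
{"api": "send_rows", "payload": {
  "increments": [
    {"dx": -0.084,"dy": 0.779,"dz": -0.019,"yaw": 0,"claw": 1},
    {"dx": -0.084,"dy": 0.779,"dz": -0.019,"yaw": 0,"claw": 1},
    {"dx": -0.084,"dy": 0.779,"dz": -0.019,"yaw": 0,"claw": 1},
    {"dx": -0.084,"dy": 0.779,"dz": -0.019,"yaw": 0,"claw": 1},
    {"dx": -0.084,"dy": 0.779,"dz": -0.019,"yaw": 0,"claw": 1},
    {"dx": -0.084,"dy": 0.779,"dz": -0.019,"yaw": 0,"claw": 1},
    {"dx": -0.084,"dy": 0.779,"dz": -0.019,"yaw": 0,"claw": 1},
    {"dx": -0.084,"dy": 0.779,"dz": -0.019,"yaw": 0,"claw": 1},
    {"dx": -0.084,"dy": 0.779,"dz": -0.019,"yaw": 0,"claw": 1}
  ]
}}

```text
time: 8.4
tool_pos: [0.5868, 0.1294, 0.3493]
tool_rot: [-0.001, 0.027, 1.0, -0.0]
contact_force: [0.4, -0.7, -0.7]
gripper_width: 0.279
grasp_force: 66.6
```

Emit:
{"api": "send_rows", "payload": {
  "increments": [
    {"dx": 0,"dy": 0,"dz": 0.1,"yaw": 0,"claw": 1},
    {"dx": 0,"dy": 0,"dz": 0.2,"yaw": 0,"claw": 1},
    {"dx": 0,"dy": 0,"dz": 0.3,"yaw": 0,"claw": 1},
    {"dx": 0,"dy": 0,"dz": 0.38,"yaw": 0,"claw": 1},
    {"dx": 0,"dy": 0,"dz": 0.4,"yaw": 0,"claw": 1},
    {"dx": 0,"dy": 0,"dz": 0.4,"yaw": 0,"claw": 1}
  ]
}}

```text
time: 9.15
tool_pos: [0.5873, 0.1298, 0.1507]
tool_rot: [0.0, 0.027, 1.0, -0.0]
contact_force: [0.0, 0.0, -1.1]
gripper_width: 0.273
grasp_force: 66.7
```

```bash
python3 -c "
from h import *
t=snap('top','t4.png');s=snap('side','s4.png')
p=manip.state();print(p['tool_pos'],p['tool_rot'],p['contact_force'],p['gripper_width'])
X=p['tool_pos']
for d in(-.006,-.076):print(d,proj('side',X+[0,0,d]))
print('mid',[proj('side',q) for q in((.5868,.131,.01),(.5515,.1825,.046))])
f=lambda im,x,y,w,h,k:cv2.resize(im[y:y+h,x:x+w],None,fx=k,fy=k,interpolation=cv2.INTER_CUBIC)
cv2.imwrite('pics/c7.png',np.hstack([f(t,150,120,130,130,3),f(s,245,220,130,130,3)])[:,:,::-1])
"
```

```text
[0.58864762 0.13041872 0.15301662] [2.07128176e-03 2.67919555e-02 9.99638863e-01 2.11743237e-04] [-0.3699921   0.12646927 -1.06275975] 0.27364304634459524
-0.006 (np.float64(289.92524209341894), np.float64(245.4027655351233))
-0.076 (np.float64(290.97221030464345), np.float64(274.3451787288617))
mid [(np.float64(292.82112756988636), np.float64(299.5086740449759)), (np.float64(308.9922016724862), np.float64(308.5234822317694))]
```

View pics/c7.png

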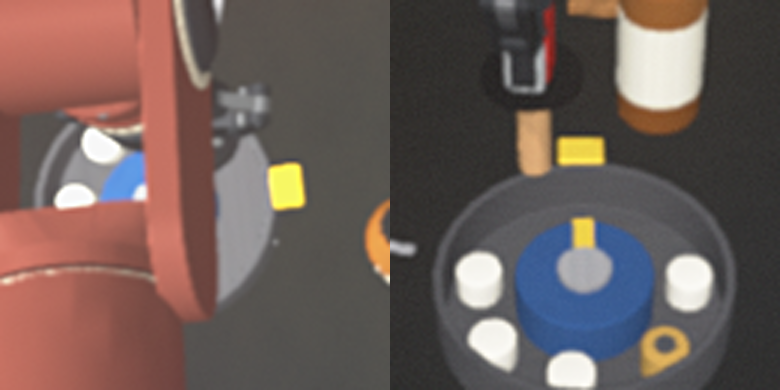

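The side crop shows the rod's end at (535,172), over the free part of the trough, 1-2 mm off the TCP line. All the beads and the cap are where they started. Now I'll work out the stirring rows.

```bash
cat > stir.py <<'E'
from u import units
import numpy as np,sys
C=np.array([.5525,.1828])
def P(f):
    a=np.radians(-83.7+f);return [*(C+.063*np.array([np.cos(a),np.sin(a)])),.089]
def seg(frm,angs): units(87.05,frm,*[P(f) for f in angs])
E
python3 -c "
from stir import *
print(P(28));seg([.587,.1305,.1505],[28]+list(range(35,148,7)))
print();seg(P(147),range(154,288,7))
print();seg(P(287),range(294,428,7))
print();seg(P(427),range(434,568,7))"
```

```text
[np.float64(0.588002141083067), np.float64(0.13075580744676688), 0.089]
[-0.002, 0.001, 0.123]
[-0.014, 0.011, 0.123]
[-0.024, 0.022, 0.123]
[-0.033, 0.035, 0.123]
[-0.04, 0.048, 0.123]
[-0.046, 0.062, 0.123]
[-0.049, 0.077, 0.123]
[-0.051, 0.093, 0.123]
[-0.052, 0.108, 0.123]
[-0.05, 0.123, 0.123]
[-0.046, 0.138, 0.123]
[-0.041, 0.153, 0.123]
[-0.033, 0.166, 0.123]
[-0.025, 0.179, 0.123]
[-0.014, 0.19, 0.123]
[-0.003, 0.201, 0.123]
[0.01, 0.209, 0.123]
[0.024, 0.216, 0.123]

[0.014, 0.005, 0.0]
[0.029, 0.009, 0.0]
[0.045, 0.011, 0.0]
[0.06, 0.01, 0.0]
[0.075, 0.008, 0.0]
[0.09, 0.004, 0.0]
[0.104, -0.001, 0.0]
[0.118, -0.009, 0.0]
[0.13, -0.018, 0.0]
[0.142, -0.028, 0.0]
[0.152, -0.04, 0.0]
[0.16, -0.053, 0.0]
[0.167, -0.067, 0.0]
[0.172, -0.081, 0.0]
[0.175, -0.096, 0.0]
[0.177, -0.111, 0.0]
[0.176, -0.127, 0.0]
[0.174, -0.142, 0.0]
[0.17, -0.157, 0.0]
[0.164, -0.171, 0.0]

[-0.008, -0.013, 0.0]
[-0.017, -0.026, 0.0]
[-0.027, -0.037, 0.0]
[-0.039, -0.047, 0.0]
[-0.052, -0.055, 0.0]
[-0.066, -0.061, 0.0]
[-0.081, -0.066, 0.0]
[-0.096, -0.069, 0.0]
[-0.111, -0.07, 0.0]
[-0.127, -0.07, 0.0]
[-0.142, -0.067, 0.0]
[-0.157, -0.062, 0.0]
[-0.171, -0.056, 0.0]
[-0.184, -0.048, 0.0]
[-0.196, -0.039, 0.0]
[-0.207, -0.028, 0.0]
[-0.217, -0.016, 0.0]
[-0.225, -0.003, 0.0]
[-0.231, 0.011, 0.0]
[-0.235, 0.026, 0.0]

[-0.003, 0.015, 0.0]
[-0.004, 0.03, 0.0]
[-0.003, 0.046, 0.0]
[0.0, 0.061, 0.0]
[0.005, 0.076, 0.0]
[0.011, 0.09, 0.0]
[0.019, 0.103, 0.0]
[0.029, 0.115, 0.0]
[0.04, 0.125, 0.0]
[0.052, 0.135, 0.0]
[0.066, 0.142, 0.0]
[0.08, 0.149, 0.0]
[0.095, 0.153, 0.0]
[0.11, 0.155, 0.0]
[0.125, 0.156, 0.0]
[0.14, 0.155, 0.0]
[0.156, 0.152, 0.0]
[0.17, 0.147, 0.0]
[0.184, 0.14, 0.0]
[0.197, 0.132, 0.0]
```

Emit:
{"api": "send_rows", "payload": {
  "increments": [
    {"dx": -0.002,"dy": 0.001,"dz": 0.08,"yaw": 0,"claw": 1},
    {"dx": -0.002,"dy": 0.001,"dz": 0.123,"yaw": 0,"claw": 1},
    {"dx": -0.002,"dy": 0.001,"dz": 0.123,"yaw": 0,"claw": 1},
    {"dx": -0.014,"dy": 0.011,"dz": 0.123,"yaw": 0,"claw": 1},
    {"dx": -0.024,"dy": 0.022,"dz": 0.123,"yaw": 0,"claw": 1},
    {"dx": -0.033,"dy": 0.035,"dz": 0.123,"yaw": 0,"claw": 1},
    {"dx": -0.04,"dy": 0.048,"dz": 0.123,"yaw": 0,"claw": 1},
    {"dx": -0.046,"dy": 0.062,"dz": 0.123,"yaw": 0,"claw": 1},
    {"dx": -0.049,"dy": 0.077,"dz": 0.123,"yaw": 0,"claw": 1},
    {"dx": -0.051,"dy": 0.093,"dz": 0.123,"yaw": 0,"claw": 1},
    {"dx": -0.052,"dy": 0.108,"dz": 0.123,"yaw": 0,"claw": 1},
    {"dx": -0.05,"dy": 0.123,"dz": 0.123,"yaw": 0,"claw": 1},
    {"dx": -0.046,"dy": 0.138,"dz": 0.123,"yaw": 0,"claw": 1},
    {"dx": -0.041,"dy": 0.153,"dz": 0.123,"yaw": 0,"claw": 1},
    {"dx": -0.033,"dy": 0.166,"dz": 0.123,"yaw": 0,"claw": 1},
    {"dx": -0.025,"dy": 0.179,"dz": 0.123,"yaw": 0,"claw": 1},
    {"dx": -0.014,"dy": 0.19,"dz": 0.123,"yaw": 0,"claw": 1},
    {"dx": -0.003,"dy": 0.201,"dz": 0.123,"yaw": 0,"claw": 1},
    {"dx": 0.01,"dy": 0.209,"dz": 0.123,"yaw": 0,"claw": 1},
    {"dx": 0.024,"dy": 0.216,"dz": 0.123,"yaw": 0,"claw": 1}
  ]
}}

```text
time: 11.75
tool_pos: [0.5805, 0.2395, 0.0889]
tool_rot: [0.0, 0.026, 1.0, -0.0]
contact_force: [1.2, -0.5, -0.9]
gripper_width: 0.275
grasp_force: 66.2
```

```bash
python3 -c "
from h import *
t=snap('top','t5.png');s=snap('side','s5.png')
p=manip.state();print(p['tool_pos'],p['tool_rot'],p['contact_force'],p['gripper_width'])
X=p['tool_pos']
for d in(-.006,-.076):print(d,proj('side',X+[0,0,d]))
f=lambda im,x,y,w,h,k:cv2.resize(im[y:y+h,x:x+w],None,fx=k,fy=k,interpolation=cv2.INTER_CUBIC)
cv2.imwrite('pics/c8.png',np.hstack([f(t,150,120,130,130,3),f(s,245,240,130,130,3)])[:,:,::-1])
"
```

```text
[0.57984218 0.23983822 0.08870817] [-3.89073441e-04  2.61004800e-02  9.99659236e-01  1.61316815e-04] [-0.34081296  0.42399506 -1.12600173] 0.27123111525070037
-0.006 (np.float64(288.88382390938546), np.float64(319.56425387931944))
-0.076 (np.float64(290.14576663709255), np.float64(345.8609810116353))
```

View pics/c8.png

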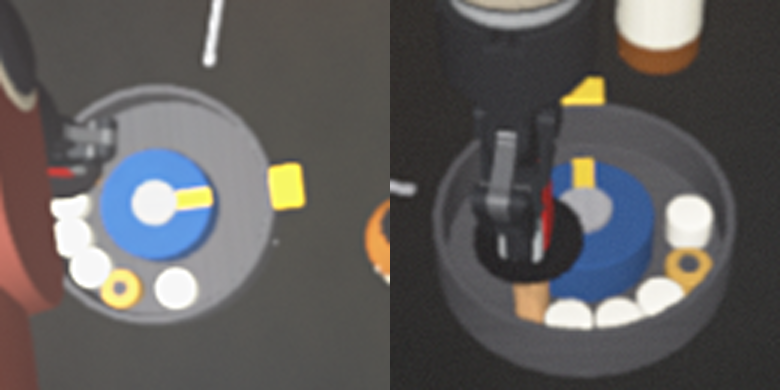

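The stirring works. In the top half of the crop the cap is at (120,288), three beads trail behind it from (70,205) to (90,267), and one bead is ahead at (176,288). The rod is upright. That was my tenth picture, so from here I'll find the cap with image code.

Emit:
{"api": "send_rows", "payload": {
  "increments": [
    {"dx": 0.014,"dy": 0.005,"dz": 0,"yaw": 0,"claw": 1},
    {"dx": 0.029,"dy": 0.009,"dz": 0,"yaw": 0,"claw": 1},
    {"dx": 0.045,"dy": 0.011,"dz": 0,"yaw": 0,"claw": 1},
    {"dx": 0.06,"dy": 0.01,"dz": 0,"yaw": 0,"claw": 1},
    {"dx": 0.075,"dy": 0.008,"dz": 0,"yaw": 0,"claw": 1},
    {"dx": 0.09,"dy": 0.004,"dz": 0,"yaw": 0,"claw": 1},
    {"dx": 0.104,"dy": -0.001,"dz": 0,"yaw": 0,"claw": 1},
    {"dx": 0.118,"dy": -0.009,"dz": 0,"yaw": 0,"claw": 1},
    {"dx": 0.13,"dy": -0.018,"dz": 0,"yaw": 0,"claw": 1},
    {"dx": 0.142,"dy": -0.028,"dz": 0,"yaw": 0,"claw": 1},
    {"dx": 0.152,"dy": -0.04,"dz": 0,"yaw": 0,"claw": 1},
    {"dx": 0.16,"dy": -0.053,"dz": 0,"yaw": 0,"claw": 1},
    {"dx": 0.167,"dy": -0.067,"dz": 0,"yaw": 0,"claw": 1},
    {"dx": 0.172,"dy": -0.081,"dz": 0,"yaw": 0,"claw": 1},
    {"dx": 0.175,"dy": -0.096,"dz": 0,"yaw": 0,"claw": 1},
    {"dx": 0.177,"dy": -0.111,"dz": 0,"yaw": 0,"claw": 1},
    {"dx": 0.176,"dy": -0.127,"dz": 0,"yaw": 0,"claw": 1},
    {"dx": 0.174,"dy": -0.142,"dz": 0,"yaw": 0,"claw": 1},
    {"dx": 0.17,"dy": -0.157,"dz": 0,"yaw": 0,"claw": 1},
    {"dx": 0.164,"dy": -0.171,"dz": 0,"yaw": 0,"claw": 1}
  ]
}}

```text
time: 14.35
tool_pos: [0.4944, 0.1577, 0.0887]
tool_rot: [-0.0, 0.026, 1.0, -0.0]
contact_force: [0.0, 0.8, -0.9]
gripper_width: 0.275
grasp_force: 65.8
```

```bash
cat > cap.py <<'E'
from h import *
C=np.array([.5520,.1825])
def find(n,im):
    # polar map of the trough ring at z=.032, classify by colour per angle
    hsv=cv2.cvtColor(im,cv2.COLOR_RGB2HSV)
    m=(hsv[...,0]>12)&(hsv[...,0]<30)&(hsv[...,1]>90)&(hsv[...,2]>90)
    w=(hsv[...,1]<40)&(hsv[...,2]>225)
    out={}
    for nm,k in(('brass',m),('white',w)):
        lab,_,st,ce=cv2.connectedComponentsWithStats(k.astype(np.uint8))[0:4]
        L=[]
        for i in range(1,lab):
            if st[i,4]<12: continue
            d=at(n,*ce[i],.032)[:2]-C;r=np.hypot(*d)
            if .04<r<.085: L.append((round(float(np.degrees(np.arctan2(d[1],d[0]))+83.7)%360,1),round(float(r)*1000,1),int(st[i,4])))
        out[nm]=L
    return out
E
python3 -c "
from cap import *
for i in(0,5):
  for n in('top','side'):print(i,n,find(n,cv2.imread(f'pics/{n[0]}{i}.png')[:,:,::-1].copy()))
for n in('top','side'):print(n,find(n,snap(n,n[0]+'6.png')))
p=manip.state();print(p['tool_pos'],p['tool_rot'],p['contact_force'],p['gripper_width'])
"
```

```text
0 top {'brass': [(224.5, 64.0, 125)], 'white': [(77.4, 65.4, 143), (123.9, 65.3, 140), (171.1, 62.2, 142), (275.8, 63.8, 146)]}
0 side {'brass': [(357.3, 40.6, 69), (220.2, 67.8, 167)], 'white': [(85.3, 62.4, 186), (267.7, 64.2, 189), (128.4, 66.3, 163), (172.7, 64.4, 144)]}
5 top {'brass': [(241.2, 67.6, 118)], 'white': [(197.4, 64.7, 335), (275.8, 63.8, 146)]}
5 side {'brass': [(357.4, 40.5, 71), (238.4, 70.3, 134), (151.0, 63.5, 129)], 'white': [(268.1, 64.1, 187), (207.1, 67.4, 213), (171.7, 67.3, 101)]}
top {'brass': [(16.1, 71.3, 99)], 'white': [(39.7, 69.9, 141), (343.4, 67.7, 259)]}
side {'brass': [(18.9, 63.8, 145), (284.3, 65.6, 168)], 'white': [(352.8, 65.0, 125), (319.1, 58.7, 166), (45.6, 62.5, 176)]}
[0.49465397 0.15730865 0.08877734] [-1.32419274e-05  2.68201283e-02  9.99640183e-01 -4.31005585e-04] [-0.15547137 -0.5384407  -1.14894379] 0.2736719805862852
```

Emit:
{"api": "send_rows", "payload": {
  "increments": [
    {"dx": -0.008,"dy": -0.013,"dz": 0,"yaw": 0,"claw": 1},
    {"dx": -0.017,"dy": -0.026,"dz": 0,"yaw": 0,"claw": 1},
    {"dx": -0.027,"dy": -0.037,"dz": 0,"yaw": 0,"claw": 1},
    {"dx": -0.039,"dy": -0.047,"dz": 0,"yaw": 0,"claw": 1},
    {"dx": -0.052,"dy": -0.055,"dz": 0,"yaw": 0,"claw": 1},
    {"dx": -0.066,"dy": -0.061,"dz": 0,"yaw": 0,"claw": 1},
    {"dx": -0.081,"dy": -0.066,"dz": 0,"yaw": 0,"claw": 1},
    {"dx": -0.096,"dy": -0.069,"dz": 0,"yaw": 0,"claw": 1},
    {"dx": -0.111,"dy": -0.07,"dz": 0,"yaw": 0,"claw": 1},
    {"dx": -0.127,"dy": -0.07,"dz": 0,"yaw": 0,"claw": 1},
    {"dx": -0.142,"dy": -0.067,"dz": 0,"yaw": 0,"claw": 1},
    {"dx": -0.157,"dy": -0.062,"dz": 0,"yaw": 0,"claw": 1},
    {"dx": -0.171,"dy": -0.056,"dz": 0,"yaw": 0,"claw": 1},
    {"dx": -0.184,"dy": -0.048,"dz": 0,"yaw": 0,"claw": 1},
    {"dx": -0.196,"dy": -0.039,"dz": 0,"yaw": 0,"claw": 1},
    {"dx": -0.207,"dy": -0.028,"dz": 0,"yaw": 0,"claw": 1},
    {"dx": -0.217,"dy": -0.016,"dz": 0,"yaw": 0,"claw": 1},
    {"dx": -0.225,"dy": -0.003,"dz": 0,"yaw": 0,"claw": 1},
    {"dx": -0.231,"dy": 0.011,"dz": 0,"yaw": 0,"claw": 1},
    {"dx": -0.235,"dy": 0.026,"dz": 0,"yaw": 0,"claw": 1}
  ]
}}

```text
time: 16.95
tool_pos: [0.6126, 0.1655, 0.0887]
tool_rot: [0.0, 0.026, 1.0, -0.0]
contact_force: [0.5, -0.1, -0.7]
gripper_width: 0.272
grasp_force: 65.6
```

Emit:
{"api": "send_rows", "payload": {
  "increments": [
    {"dx": -0.003,"dy": 0.015,"dz": 0,"yaw": 0,"claw": 1},
    {"dx": -0.004,"dy": 0.03,"dz": 0,"yaw": 0,"claw": 1},
    {"dx": -0.003,"dy": 0.046,"dz": 0,"yaw": 0,"claw": 1},
    {"dx": 0,"dy": 0.061,"dz": 0,"yaw": 0,"claw": 1},
    {"dx": 0.005,"dy": 0.076,"dz": 0,"yaw": 0,"claw": 1},
    {"dx": 0.011,"dy": 0.09,"dz": 0,"yaw": 0,"claw": 1},
    {"dx": 0.019,"dy": 0.103,"dz": 0,"yaw": 0,"claw": 1},
    {"dx": 0.029,"dy": 0.115,"dz": 0,"yaw": 0,"claw": 1},
    {"dx": 0.04,"dy": 0.125,"dz": 0,"yaw": 0,"claw": 1},
    {"dx": 0.052,"dy": 0.135,"dz": 0,"yaw": 0,"claw": 1},
    {"dx": 0.066,"dy": 0.142,"dz": 0,"yaw": 0,"claw": 1},
    {"dx": 0.08,"dy": 0.149,"dz": 0,"yaw": 0,"claw": 1},
    {"dx": 0.095,"dy": 0.153,"dz": 0,"yaw": 0,"claw": 1},
    {"dx": 0.11,"dy": 0.155,"dz": 0,"yaw": 0,"claw": 1},
    {"dx": 0.125,"dy": 0.156,"dz": 0,"yaw": 0,"claw": 1},
    {"dx": 0.14,"dy": 0.155,"dz": 0,"yaw": 0,"claw": 1},
    {"dx": 0.156,"dy": 0.152,"dz": 0,"yaw": 0,"claw": 1},
    {"dx": 0.17,"dy": 0.147,"dz": 0,"yaw": 0,"claw": 1},
    {"dx": 0.184,"dy": 0.14,"dz": 0,"yaw": 0,"claw": 1},
    {"dx": 0.197,"dy": 0.132,"dz": 0,"yaw": 0,"claw": 1}
  ]
}}

```text
time: 19.45
tool_pos: [0.5172, 0.236, 0.0889]
tool_rot: [0.0, 0.026, 1.0, 0.0]
contact_force: [1.5, 0.1, -0.6]
gripper_width: 0.279
grasp_force: 64.7
```

```bash
python3 -c "
from cap import *
from stir import *
for n in('top','side'):print(n,find(n,snap(n,n[0]+'7.png')))
p=manip.state();print(p['tool_pos'],P(567),p['tool_rot'],p['contact_force'],p['gripper_width'])
seg(P(567),list(range(573,622,6)))
"
```

```text
top {'brass': [(299.4, 68.6, 102)], 'white': [(322.2, 68.7, 140), (253.5, 65.2, 398)]}
side {'brass': [(357.4, 40.5, 71), (294.2, 72.3, 77), (209.2, 66.2, 124)], 'white': [(251.4, 70.4, 237)]}
[0.51648848 0.235711   0.08855442] [np.float64(0.5179115624661177), np.float64(0.23545586376620098), 0.089] [-6.50796382e-04  2.64872292e-02  9.99648920e-01 -1.98340020e-04] [-0.16041288  0.15176637 -1.41735629] 0.2746243894852367
[0.01, -0.008, 0.0]
[0.019, -0.018, 0.0]
[0.028, -0.028, 0.0]
[0.035, -0.039, 0.0]
[0.041, -0.051, 0.0]
[0.045, -0.063, 0.0]
[0.049, -0.076, 0.0]
[0.051, -0.089, 0.0]
[0.051, -0.102, 0.0]
```

Emit:
{"api": "send_rows", "payload": {
  "increments": [
    {"dx": 0.01,"dy": -0.008,"dz": 0,"yaw": 0,"claw": 1},
    {"dx": 0.019,"dy": -0.018,"dz": 0,"yaw": 0,"claw": 1},
    {"dx": 0.028,"dy": -0.028,"dz": 0,"yaw": 0,"claw": 1},
    {"dx": 0.035,"dy": -0.039,"dz": 0,"yaw": 0,"claw": 1},
    {"dx": 0.041,"dy": -0.051,"dz": 0,"yaw": 0,"claw": 1},
    {"dx": 0.045,"dy": -0.063,"dz": 0,"yaw": 0,"claw": 1},
    {"dx": 0.049,"dy": -0.076,"dz": 0,"yaw": 0,"claw": 1},
    {"dx": 0.051,"dy": -0.089,"dz": 0,"yaw": 0,"claw": 1},
    {"dx": 0.051,"dy": -0.102,"dz": 0,"yaw": 0,"claw": 1},
    {"dx": 0.051,"dy": -0.102,"dz": 0,"yaw": 0,"claw": 1}
  ]
}}

```text
time: 20.8
tool_pos: [0.4892, 0.1859, 0.0886]
tool_rot: [-0.0, 0.027, 1.0, -0.0]
contact_force: [-0.1, 0.1, -0.3]
gripper_width: 0.273
grasp_force: 64.8
```

```bash
python3 -c "
from cap import *
from stir import *
for n in('top','side'):print(n,find(n,snap(n,n[0]+'8.png')))
p=manip.state();print(p['tool_pos'],P(621),p['contact_force'],p['gripper_width'])
seg(P(621),[624,627,630])
"
```

```text
top {'brass': [(351.5, 69.5, 98)], 'white': [(15.2, 70.8, 138), (310.5, 66.5, 345)]}
side {'brass': [(351.6, 56.5, 202), (257.1, 66.3, 170)], 'white': [(15.5, 64.5, 144), (327.0, 64.2, 109)]}
[0.48926902 0.18633474 0.08869595] [np.float64(0.4895699378773959), np.float64(0.18576770639470755), 0.089] [-0.11823569 -0.96112702 -1.29644951] 0.2721917031168065
[-0.0, -0.007, 0.0]
[-0.001, -0.013, 0.0]
[-0.002, -0.02, 0.0]
```

Emit:
{"api": "send_rows", "payload": {
  "increments": [
    {"dx": 0,"dy": -0.007,"dz": 0,"yaw": 0,"claw": 1},
    {"dx": -0.001,"dy": -0.013,"dz": 0,"yaw": 0,"claw": 1},
    {"dx": -0.001,"dy": -0.013,"dz": 0,"yaw": 0,"claw": 1},
    {"dx": 0,"dy": -0.007,"dz": 0,"yaw": 0,"claw": 1},
    {"dx": 0,"dy": -0.007,"dz": -0.03,"yaw": 0,"claw": 1},
    {"dx": 0,"dy": -0.007,"dz": -0.1,"yaw": 0,"claw": 1},
    {"dx": 0,"dy": -0.007,"dz": -0.2,"yaw": 0,"claw": 1},
    {"dx": 0,"dy": -0.007,"dz": -0.3,"yaw": 0,"claw": 1},
    {"dx": 0,"dy": -0.007,"dz": -0.42,"yaw": 0,"claw": 1},
    {"dx": 0,"dy": -0.007,"dz": -0.52,"yaw": 0,"claw": 1},
    {"dx": 0,"dy": -0.007,"dz": -0.52,"yaw": 0,"claw": 1}
  ]
}}

```text
time: 22.28
tool_pos: [0.4909, 0.1835, 0.3564]
tool_rot: [0.006, 0.026, 1.0, 0.001]
contact_force: [-0.2, 0.5, -1.8]
gripper_width: 0.273
grasp_force: 64.9
```

```bash
python3 -c "
from cap import *
from u import units
for n in('top','side'):print(n,find(n,snap(n,n[0]+'9.png')))
p=manip.state();print(p['tool_pos'],p['contact_force'],p['gripper_width'])
c=[.4896,.1823,.349]
units(87.05,c,[.51,-.20,.349]);units(87.05,[.51,-.20,.349],[.5255,-.2560,.349],[.5255,-.2560,.135])
"
```

```text
top {'brass': [(355.5, 69.5, 101)], 'white': [(19.1, 70.1, 140), (309.7, 65.0, 411)]}
side {'brass': [(354.9, 55.9, 193)], 'white': [(20.7, 63.2, 147), (300.4, 62.2, 482)]}
[0.48913912 0.18310862 0.34980993] [-0.11844897 -0.03294788 -2.77136749] 0.27466503833325956
[-0.08, -0.761, 0.0]
[-0.037, -0.11, 0.0]
[-0.037, -0.11, 0.428]
```

Emit:
{"api": "send_rows", "payload": {
  "increments": [
    {"dx": -0.08,"dy": -0.761,"dz": 0,"yaw": 0,"claw": 1},
    {"dx": -0.08,"dy": -0.761,"dz": 0,"yaw": 0,"claw": 1},
    {"dx": -0.08,"dy": -0.761,"dz": 0,"yaw": 0,"claw": 1},
    {"dx": -0.08,"dy": -0.761,"dz": 0,"yaw": 0,"claw": 1},
    {"dx": -0.08,"dy": -0.761,"dz": 0,"yaw": 0,"claw": 1},
    {"dx": -0.08,"dy": -0.761,"dz": 0,"yaw": 0,"claw": 1},
    {"dx": -0.08,"dy": -0.761,"dz": 0,"yaw": 0,"claw": 1},
    {"dx": -0.08,"dy": -0.761,"dz": 0,"yaw": 0,"claw": 1},
    {"dx": -0.08,"dy": -0.761,"dz": 0,"yaw": 0,"claw": 1}
  ]
}}

```text
time: 23.5
tool_pos: [0.5089, -0.1975, 0.3481]
tool_rot: [-0.001, 0.026, 1.0, 0.0]
contact_force: [0.2, -0.1, -1.1]
gripper_width: 0.273
grasp_force: 65.3
```

Emit:
{"api": "send_rows", "payload": {
  "increments": [
    {"dx": -0.04,"dy": -0.11,"dz": 0,"yaw": 0,"claw": 1},
    {"dx": -0.04,"dy": -0.11,"dz": 0,"yaw": 0,"claw": 1},
    {"dx": -0.04,"dy": -0.11,"dz": 0,"yaw": 0,"claw": 1},
    {"dx": -0.04,"dy": -0.11,"dz": 0,"yaw": 0,"claw": 1}
  ]
}}

```text
time: 24.0
tool_pos: [0.5262, -0.2536, 0.3493]
tool_rot: [0.0, 0.026, 1.0, -0.0]
contact_force: [-0.1, -0.5, -1.2]
gripper_width: 0.272
grasp_force: 65.6
```

```bash
python3 -c "
from h import *
s=snap('side','s10.png');p=manip.state();X=p['tool_pos'];print(X,p['tool_rot'])
s3=cv2.imread('pics/s3.png')[:,:,::-1]
for nm,im in(('old',s3),('new',s)):
  for v in range(70,104,4):
    r=im[v,318:358].astype(int); print(nm,v,(r.tolist()[10:32] if v==90 else ''),end=' ')
    d=np.where(abs(r-im[v,300].astype(int)).sum(1)>60)[0]+318
    print(d.min() if len(d) else None,d.max() if len(d) else None)
print([proj('side',np.array([.5265,-.256,.349])+[0,0,d]) for d in(-.012,-.076)])
"
```

```text
[ 0.52614212 -0.25372703  0.34932888] [ 3.39133840e-04  2.55869519e-02  9.99672535e-01 -1.28228360e-04]
old 70  324 351
old 74  326 350
old 78  None None
old 82  None None
old 86  None None
old 90 [[179, 138, 100], [177, 137, 99], [178, 138, 100], [176, 135, 97], [166, 127, 93], [172, 134, 98], [195, 152, 108], [213, 166, 118], [221, 173, 122], [223, 176, 126], [221, 173, 123], [209, 163, 117], [192, 151, 108], [174, 137, 99], [164, 127, 93], [169, 131, 98], [172, 133, 97], [173, 133, 97], [173, 132, 96], [179, 138, 100], [176, 136, 97], [177, 136, 98]] 336 338
old 94  318 338
old 98  318 339
old 102  318 337
new 70  327 348
new 74  None None
new 78  None None
new 82  None None
new 86  335 337
new 90 [[179, 139, 101], [178, 138, 101], [176, 136, 98], [171, 131, 97], [170, 133, 96], [195, 152, 110], [214, 166, 119], [221, 171, 123], [223, 176, 125], [223, 176, 125], [218, 170, 121], [196, 153, 109], [173, 136, 97], [166, 128, 94], [170, 130, 95], [171, 131, 96], [173, 133, 97], [175, 134, 99], [176, 136, 99], [177, 136, 100], [179, 138, 100], [178, 136, 99]] 335 338
new 94  318 337
new 98  318 320
new 102  318 322
[(np.float64(335.08277751209124), np.float64(69.9338164948631)), (np.float64(334.18033306958824), np.float64(96.8085081958872))]
```

Emit:
{"api": "send_rows", "payload": {
  "increments": [
    {"dx": 0,"dy": -0.001,"dz": 0.1,"yaw": 0,"claw": 1},
    {"dx": 0,"dy": -0.001,"dz": 0.2,"yaw": 0,"claw": 1},
    {"dx": 0,"dy": -0.001,"dz": 0.28,"yaw": 0,"claw": 1},
    {"dx": 0,"dy": -0.001,"dz": 0.3,"yaw": 0,"claw": 1},
    {"dx": 0,"dy": -0.001,"dz": 0.32,"yaw": 0,"claw": 1},
    {"dx": 0,"dy": -0.001,"dz": 0.34,"yaw": 0,"claw": 1},
    {"dx": 0,"dy": -0.001,"dz": 0.34,"yaw": 0,"claw": 1}
  ]
}}

```text
time: 24.92
tool_pos: [0.5262, -0.2555, 0.1791]
tool_rot: [0.0, 0.026, 1.0, -0.0]
contact_force: [-0.4, -0.4, -0.9]
gripper_width: 0.27
grasp_force: 65.6
```

Emit:
{"api": "send_rows", "payload": {
  "increments": [
    {"dx": 0,"dy": 0,"dz": 0.03,"yaw": 0,"claw": 1},
    {"dx": 0,"dy": 0,"dz": 0.06,"yaw": 0,"claw": 1},
    {"dx": 0,"dy": 0,"dz": 0.09,"yaw": 0,"claw": 1},
    {"dx": 0,"dy": 0,"dz": 0.112,"yaw": 0,"claw": 1},
    {"dx": 0,"dy": 0,"dz": 0.12,"yaw": 0,"claw": 1},
    {"dx": 0,"dy": 0,"dz": 0.124,"yaw": 0,"claw": 1},
    {"dx": 0,"dy": 0,"dz": 0.124,"yaw": 0,"claw": 1}
  ]
}}

```text
time: 25.8
tool_pos: [0.5263, -0.2557, 0.1172]
tool_rot: [0.0, 0.026, 1.0, -0.0]
contact_force: [-0.3, 0.2, -1.0]
gripper_width: 0.276
grasp_force: 65.6
```

Emit:
{"api": "send_rows", "payload": {
  "increments": [
    {"dx": 0,"dy": 0,"dz": 0.002,"yaw": 0,"claw": 1},
    {"dx": 0,"dy": 0,"dz": 0.004,"yaw": 0,"claw": 1},
    {"dx": 0,"dy": 0,"dz": 0.004,"yaw": 0,"claw": 1}
  ]
}}

```text
time: 26.18
tool_pos: [0.5265, -0.2557, 0.1162]
tool_rot: [0.0, 0.026, 1.0, -0.0]
contact_force: [-2.1, 1.0, 5.3]
gripper_width: 0.273
grasp_force: 66.7
```

Emit:
{"api": "send_rows", "payload": {
  "increments": [
    {"dx": 0,"dy": 0,"dz": 0,"yaw": 0,"claw": -0.1},
    {"dx": 0,"dy": 0,"dz": 0,"yaw": 0,"claw": -0.1},
    {"dx": 0,"dy": 0,"dz": 0,"yaw": 0,"claw": -0.1},
    {"dx": 0,"dy": 0,"dz": 0,"yaw": 0,"claw": -0.1},
    {"dx": 0,"dy": 0,"dz": 0,"yaw": 0,"claw": -0.1},
    {"dx": 0,"dy": 0,"dz": -0.02,"yaw": 0,"claw": -0.1},
    {"dx": 0,"dy": 0,"dz": -0.06,"yaw": 0,"claw": -0.1},
    {"dx": 0,"dy": 0,"dz": -0.12,"yaw": 0,"claw": -0.1},
    {"dx": 0,"dy": 0,"dz": -0.2,"yaw": 0,"claw": -0.1},
    {"dx": 0,"dy": 0,"dz": -0.3,"yaw": 0,"claw": -0.1},
    {"dx": 0,"dy": 0,"dz": -0.4,"yaw": 0,"claw": -0.1},
    {"dx": 0.2,"dy": 0,"dz": -0.46,"yaw": 0,"claw": -0.1},
    {"dx": 0.2,"dy": 0,"dz": -0.46,"yaw": 0,"claw": -0.1},
    {"dx": 0.2,"dy": 0,"dz": -0.46,"yaw": 0,"claw": -0.1}
  ]
}}

```text
time: 27.92
tool_pos: [0.4252, -0.2506, 0.349]
tool_rot: [0.003, 0.027, 1.0, -0.002]
contact_force: [0.3, 0.0, -0.5]
gripper_width: 0.552
grasp_force: 0.0
```

```bash
python3 -c "
from cap import *
s=snap('side','s11.png');t=snap('top','t11.png')
for n,i in(('top',t),('side',s)):print(n,find(n,i))
def red(im,b):
  h=cv2.cvtColor(im,cv2.COLOR_RGB2HSV);m=((h[...,0]<6)|(h[...,0]>174))&(h[...,1]>130)&(h[...,2]>90)
  x,y,w,hh=b;ys,xs=np.where(m[y:y+hh,x:x+w]);return len(xs),xs.mean()+x,ys.mean()+y
L=lambda f:cv2.imread('pics/'+f)[:,:,::-1].copy()
print('side red',red(L('s0.png'),(318,130,35,35)),red(s,(318,130,35,35)))
print('top red',red(L('t0.png'),(390,175,35,30)),red(t,(390,175,35,30)))
for a,b,n,bb in((L('t0.png'),t,'top',(335,165,98,65)),(L('s0.png'),s,'side',(300,130,70,140))):
  x,y,w,h=bb;print(n,'rack/bottle diff px',(abs(a.astype(int)-b)[y:y+h,x:x+w].sum(2)>60).sum())
print(manip.state()['tool_pos'])
"
```

```text
top {'brass': [(355.5, 69.5, 101)], 'white': [(19.1, 70.2, 139), (309.7, 65.0, 411)]}
side {'brass': [(355.0, 56.0, 194)], 'white': [(20.5, 63.3, 144), (300.4, 62.2, 484)]}
side red (175, np.float64(333.58285714285716), np.float64(146.33142857142857)) (175, np.float64(333.98285714285714), np.float64(146.29714285714286))
top red (216, np.float64(405.49074074074076), np.float64(188.40740740740742)) (221, np.float64(405.67420814479635), np.float64(188.8235294117647))
top rack/bottle diff px 288
side rack/bottle diff px 7
[ 0.42630732 -0.25029863  0.34641642]
```

```bash
python3 -c "
from plant import manip
print(manip.job_done())"
```

```text
the job is handed in; nothing more can be done
None
```

The cap was stirred to the mark and one full lap further, coming to rest about 8 mm from it, and the paddle is back in its slot within about 1 mm of where it started; the job was handed in at about 28 s, and the hand-in call returned no verdict.

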